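# Lay the empty canister down on the drying rack

### The arm

A 6-joint arm with a two-finger parallel gripper is mounted at the origin on the work surface. World frame = base frame: x ahead of the robot, y to its left, z up, the work surface at z = 0. Lengths are in mm, angles in degrees, forces in N, time in s.
With the tool pointing down it reaches from about 300 to 850 mm from the base axis. Payload 4.2 kg.
Tool frame: the origin (TCP) lies midway between the tips of the shut fingers; the grasp point (between the pads) lies 19 mm behind it; z points along the fingers, y is the direction in which the jaws open and shut (so a half turn about z gives the same grasp; the last joint's range is limited). The gripper opens to 91 mm and grips with 3 to 60 N. Pads are 32 mm wide; open, the fingers measure 118 mm over their backs; the gripper's body (76 mm by 178 mm) begins 60 mm behind the grasp point.
Start: joints at [-75.974, 18.312, 89.639, -0, 72.044, -1.146], TCP at [150.489, -554.974, 213.976] pointing down, gripper open.
Joint ranges: [-177.97, 177.97], [-48.28, 115.42], [12.27, 149.76], [-77.06, 257.06], [2.81, 150.46], [-146.56, 146.56]. Speed limits (degrees/s): [147.25, 147.25, 180, 180, 180, 180].

### API

Orientations are given as [roll, pitch, yaw] about the fixed x, y, z axes, in that order (R = Rz(yaw) Ry(pitch) Rx(roll)).
In Python, from workcell import * gives the robot as it stands.
- The arm moves only by the tool arm_command, never from a script. Its argument "deltas" is text: rows parted by semicolons, each of 7 numbers parted by spaces: the shift along the tool's x, y, z in mm, then the turn, a rotation vector about the tool's x, y, z in degrees, then the finger opening in mm, from 0 to 91.2. In form: x y z wx wy wz hand; .... A call has 1 to 5 rows; each row shifts and turns the commanded pose from where the row before left it, along the tool's axes as they then stand; what a row does not reach is not made up. A row lasts 1/8 s, in which the tool goes at most 62.5 mm and 10.7 degrees, less where a joint would pass 70% of its speed; a pose out of reach is approached as far as the arm can. A call is refused whole if a number of a shift passes 62.5 or a number of a turn 10.7, either way. A call with a gripper value outside its range is refused whole. The fingers move at their own pace and stop on an object; "force" is the grip in N (left out, the last holds). Time passes only in rows, so rows that do not move let the fingers close. It gives the time, the measured TCP pose, the force and the opening at its end, in the units of the state.
- state(): the state, without advancing time (a new reading comes with each control period).
- grab_frame(name): name is "scene" or "top"; returns the picture (384x512x3 uint8, red, green, blue); there is no depth.
- camera_model(name): a dict with "fx", "fy", "cx", "cy" (pixels), "k1" (the pictures are not rectified: a ray, as slopes to the right and down, at radius r is drawn at 1 + k1 r^2 times it, then the intrinsics apply), "rvec" (rotation vector, rad) and "tvec" (3), from world to camera coordinates, as OpenCV has them. Camera axes: x right, y down, z forward; pixel columns grow to the right and rows downward; lengths in mm; the calibration is good to about 2 mm. A picture is of the moment at which its call begins. camera_model takes no time and is no camera call.
- job_done(): hands the job in, once; it reports no verdict.
The state is a dict: "time_s": time; "qpos": joint angles; "qvel": joint speeds; "effort": joint torques, N m; "ee_pos": TCP position; "ee_rot": TCP orientation; "force": force on the tool from outside, world axes, zero at the start; "torque": the same for the moment, N m; "gripper_width": finger opening in mm.
Only numpy, scipy, OpenCV 4.12 (cv2) and the standard library are available. Lean on these libraries where they do the work, as an engineer would, in place of code of your own. Each camera call takes 0.05 s, during which the arm holds its last target. There are 200 camera calls.

### The job

Tip the tall white canister over the stop bar beside its foot so that it lies on its front side across both black bars of the drying rack, with its foot still at the stop bar. Push its blue handle with your fingertips and keep a finger ahead of it to let it down gently all the way: it must not drop, and it must not be lifted, squeezed or shoved hard. Leave the glassware and the small bottle where they are.

Things in the scene. Friction and masses are not known exactly. Their poses are not given: they have to be found in the camera images.
- rack: Fixed drying rack: grey plate 180 x 370 mm, 4 mm thick, with two black rubber bars along its x, each 170 mm long, 12 mm wide, tops 14 mm above the bench. The canister is tipped along the rack's -y. Origin at bench level under the stop bar's back face; z up; the stop bar covers y = 0 to -12 mm, the rest bar y = -160 to -172 mm, the plate y = +150 to -220 mm. Turned up to 17 degrees.
- stop (a point): Middle of the upper back edge of the stop bar, 14 mm above the bench: about this edge the canister pivots. Axes as the rack's.
- canister: Empty white canister, blue cap and handle, 0.25 to 0.42 kg: 140 mm wide (x), 100 deep (y), shoulder 210 mm up, 262 mm tall in all. Origin: centre of its underside, z up it. It stands on the plate, front face (-y) 2 to 8 mm behind the stop bar and parallel within 3 degrees. Centre of mass at mid-depth, about 110 mm up. The cap, 36 mm wide, 16 mm tall, is on the shoulder at x +40, y +28 mm.
- handle (a point): Middle of the handle: round blue bar, 14 mm thick, 110 mm long along the canister's x, 255 mm above its underside, 45 mm above the shoulder, at mid-depth, on end posts with 95 mm clear between them; open in front and behind. Lying on the rack, its centre is about 64 mm above the bench. Axes as the canister's.
- foot (a point): Middle of the canister's lower front edge (50 mm in front of its origin). The canister, pushed at the handle, tips without sliding forward, passes its balance at about 25 degrees and then falls forward unless held back; as its front face rides onto the stop bar its foot may creep back a little. Axes as the canister's.
- flask_a: Bystander, to be left alone: clear glass conical flask, 80 mm wide at the foot, 120 mm tall, loose, standing beside the rack. Origin at the centre of its underside.
- flask_b: Bystander, to be left alone: amber glass conical flask, 80 mm wide at the foot, 120 mm tall, loose, standing beside the rack. Origin at the centre of its underside.
- beaker: Bystander, to be left alone: open clear glass beaker, 68 mm wide, 85 mm tall, loose, standing beside the rack. Origin at the centre of its underside.
- dropper: Bystander, to be left alone: white bottle with red cap, 48 mm wide, 110 mm tall, loose, standing beside the rack. Origin at the centre of its underside.

How it is judged:
By the outcome, as a careful person would: the job done as asked, in the order asked, and still so for the second after the job is handed in, with the robot touching nothing.
It also fails if it takes over 61 s, if anything falls off the work surface, if the arm or the gripper's body presses on something with over 40 N, if the wrist force passes 120 N, or if a joint passes its speed limit or range.

## Working session

There is one attempt and no reset: what is moved stays moved. The work goes in short steps, Python scripts to look and compute and a tool call to move; the robot and the scene stay as the last step left them, time stands still between calls to the robot, and variables do not carry over. Pictures are saved under pics/ and viewed, about 8 in all and at most 12, crops included, and the job is handed in when it is done.

Besides the shell and the picture viewer there is one more tool, called after "Call:" as name(argument=value, ...), one argument or row to a line, values as JSON. arm_command: Moves the arm, as the interface text tells. Its arguments: {"type":"object","properties":{"deltas":{"type":"string"},"force":{"type":"number"}},"required":["deltas"]}

```bash
mkdir -p pics; python3 - <<'E'
from workcell import *
import cv2
for n in("scene","top"):
    f=grab_frame(n); cv2.imwrite(f"pics/{n}0.png",cv2.resize(f[:,:,::-1],(800,600),interpolation=cv2.INTER_CUBIC)); print(camera_model(n))
print(state())
E
```

```text
{'fx': 426.71189008140186, 'fy': 426.71189008140186, 'cx': 259.93857741166903, 'cy': 192.50315301333862, 'k1': -0.1491108688612024, 'rvec': array([ 2.24287959,  1.31564158, -0.39368154]), 'tvec': array([-361.26323779, -296.05599693, 1241.54202399])}
{'fx': 404.86076657205007, 'fy': 404.86076657205007, 'cx': 247.9832315756179, 'cy': 198.4113262485904, 'k1': 0.008096882085075023, 'rvec': array([ 2.12239718, -2.13918809,  0.2268429 ]), 'tvec': array([ 60.46608059, 604.09503326, 990.04522466])}
{'time_s': 0.1, 'qpos': array([-7.59731165e+01,  1.83465294e+01,  8.96989463e+01, -4.99651466e-04,
        7.20428467e+01, -1.14457290e+00]), 'qvel': array([ 0.07607049, -0.15560865, -0.10307677, -0.02926545,  0.00694616,
        0.05754875]), 'effort': array([ 8.12026392e-04, -4.13331950e+01, -2.32509613e+01,  7.29123456e-02,
        4.21752781e-02, -5.68756093e-05]), 'ee_pos': array([ 150.38586726, -554.52615839,  213.22205144]), 'ee_rot': array([-1.79911686e+02, -1.28928187e-03,  1.51716098e+01]), 'force': array([ 0.55639434, -0.28423707,  0.75910318]), 'torque': array([0.0456377 , 0.00012029, 0.02225173]), 'gripper_width': 90.93757009440309}
```

View pics/scene0.png

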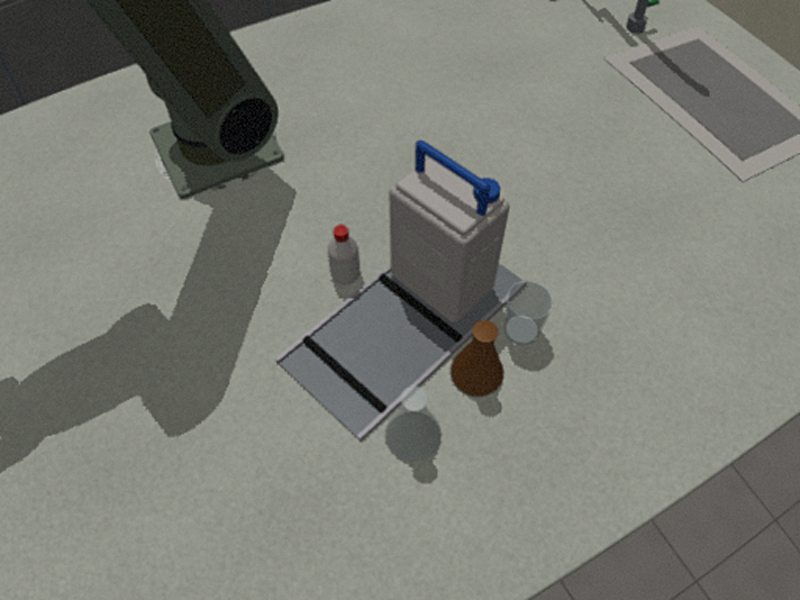

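View pics/top0.png

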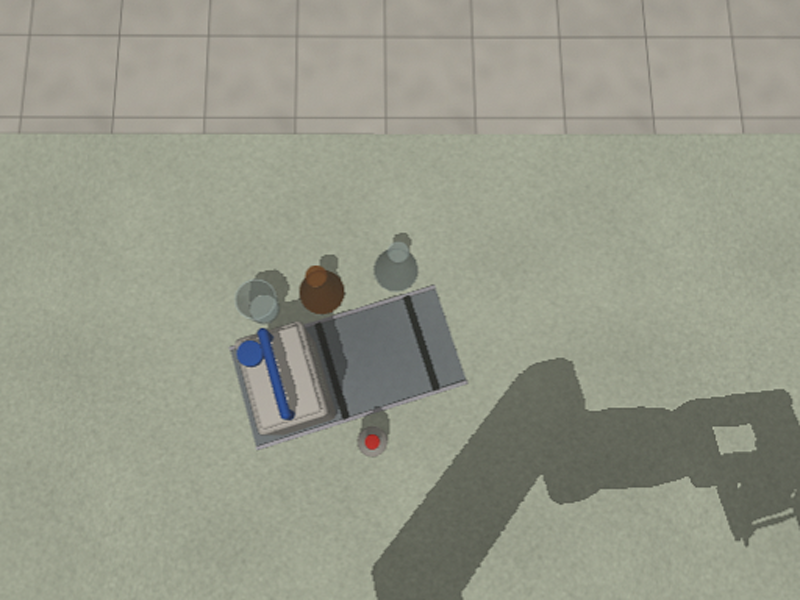

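Scene and top views: the canister stands at about (275,380) in the top view. The handle runs from (264,333) to (289,415), the stop bar from (318,324) to (344,418) and the rest bar from (407,297) to (436,389). The dropper is at (372,441), the amber flask at (321,293), the clear flask at (396,270) and the beaker at (257,300). I'll enlarge the top view for exact pixels.

```bash
cat > h.py <<'E'
from workcell import *
import cv2, numpy as np
from scipy.spatial.transform import Rotation as Ro
def ray(n,uv):
    c=camera_model(n); R=cv2.Rodrigues(c["rvec"])[0]; t=np.ravel(c["tvec"])
    d=np.array([(uv[0]-c["cx"])/c["fx"],(uv[1]-c["cy"])/c["fy"]]); u=d.copy()
    for _ in range(20): u=d/(1+c["k1"]*(u@u))
    return -R.T@t, R.T@np.array([u[0],u[1],1])
def at(n,uv,z):
    o,d=ray(n,uv); return o+d*(z-o[2])/d[2]
def proj(n,p):
    c=camera_model(n); p=cv2.Rodrigues(c["rvec"])[0]@np.asarray(p)+np.ravel(c["tvec"]); u=p[:2]/p[2]
    u=u*(1+c["k1"]*(u@u)); return np.array([c["fx"]*u[0]+c["cx"],c["fy"]*u[1]+c["cy"]])
E
python3 - <<'E'
from h import *
s=512/800
def P(l,u,v,z): print(l,at("top",(u*s,v*s),z).round(0))
P("plateRT",434,287,4);P("plateRB",466,381,4);P("plateLB",258,447,4);P("plateLT",231,347,4)
P("stop back top",317,325,14);P("stop back bot",344,418,14)
P("rest f top",411,296,14);P("rest f bot",438,388,14)
P("handle t",264,334,262);P("handle b",289,414,262)
P("drop",372,441,110);P("amber",321,295,5);P("clear",396,271,5);P("beaker top",257,298,85)
f=cv2.imread("pics/top0.png");cv2.imwrite("pics/c.png",cv2.resize(f[270:470,210:477],(800,600),interpolation=cv2.INTER_CUBIC))
E
```

```text
plateRT [656. -28.   4.]
plateRB [491. -78.   4.]
plateLB [384. 272.   4.]
plateLT [552. 323.   4.]
stop back top [587. 176.  14.]
stop back bot [430. 129.  14.]
rest f top [637.  14.  14.]
rest f bot [478. -29.  14.]
handle t [534. 222. 262.]
handle b [430. 188. 262.]
drop [393.  82. 110.]
amber [642. 170.   5.]
clear [685.  39.   5.]
beaker top [620. 266.  85.]
```

View pics/c.png

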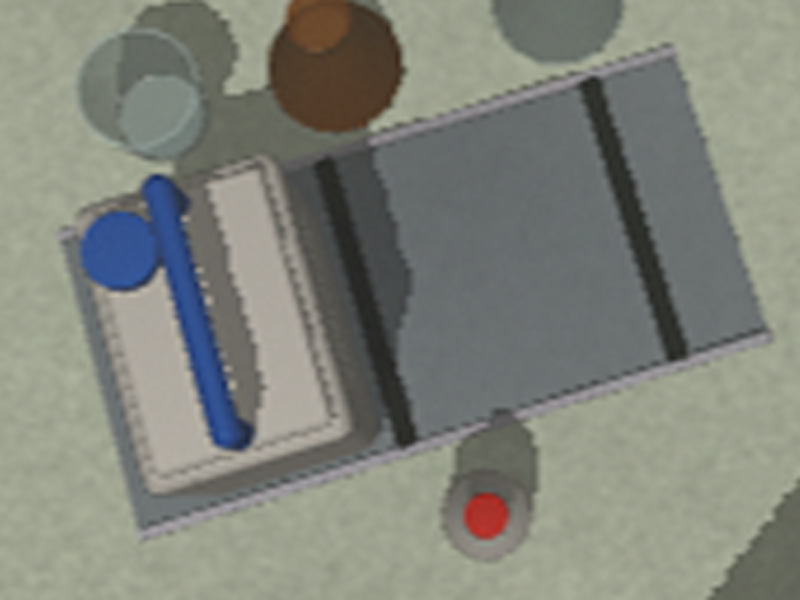

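Crop (3x): the handle runs from (160,190) to (233,435), the stop bar's back edge from (318,165) to (400,445), and the cap is at (120,250). From this the rack yaw is about 16.5°, the stop is near (510,154), and the handle centre is near (482,205) with a yaw of about 18°. The plan is to straddle the handle with the jaws along the tipping direction and tilt the tool along with it, up to about 60°. First I'll go over the end position and test that tilt there.

Call:
arm_command(
  deltas="44 -29 -10 0 0 0 60; 44 -29 -10 0 0 0 60; 44 -29 -10 0 0 0 60; 44 -29 -10 0 0 0 60; 44 -29 -10 0 0 0 60",
  force=3,
)

```text
time_s: 0.72
ee_pos: [325.6, -355.9, 264.0]
ee_rot: [-180.0, 0.0, 15.2]
force: [0.8, -0.5, -0.0]
gripper_width: 60.2
```

Call:
arm_command(
  deltas="44 -29 -5 0 0 0 40; 44 -29 -5 0 0 0 40; 44 -29 -5 0 0 0 40; 44 -29 -5 0 0 0 40; 44 -29 0 0 0 -2 40",
)

```text
time_s: 1.35
ee_pos: [500.2, -158.5, 284.1]
ee_rot: [180.0, -0.0, 17.2]
force: [0.5, -0.9, 0.5]
gripper_width: 40.5
```

Call:
arm_command(
  deltas="44 -29 0 0 0 0 40; 44 -29 40 10 0 0 40; 0 0 40 10 0 0 30; 0 0 40 10 0 0 30; 0 0 0 10 0 0 30",
)

```text
time_s: 1.98
ee_pos: [556.6, -59.9, 166.7]
ee_rot: [-139.5, 0.3, 17.2]
force: [0.2, -0.3, -0.3]
gripper_width: 30.0
```

Call:
arm_command(
  deltas="0 0 0 10 0 0 30; 0 0 0 10 0 0 30; 0 0 0 0 0 0 30; 0 0 0 0 0 0 30",
)

```text
time_s: 2.48
ee_pos: [558.4, -60.8, 169.6]
ee_rot: [-120.1, -0.0, 17.2]
force: [-0.8, 0.2, 0.8]
gripper_width: 29.9
```

```bash
python3 - <<'E'
from h import *
cv2.imwrite("pics/s1.png",cv2.resize(grab_frame("scene")[60:330,130:490,::-1],(800,600),interpolation=cv2.INTER_CUBIC))
s=state()
for k in("time_s","qpos","ee_pos","ee_rot","force","gripper_width"):print(k,np.round(s[k],1))
print(Ro.from_euler("xyz",s["ee_rot"],degrees=True).as_matrix().round(2))
E
```

```text
time_s 2.5
qpos [-28.6  41.2  81.5  38.5 104.4  37.2]
ee_pos [558.5 -60.5 170.4]
ee_rot [-1.202e+02 -1.000e-01  1.720e+01]
force [0.2 0.4 0.4]
gripper_width 30.1
[[ 0.96  0.15 -0.26]
 [ 0.3  -0.48  0.83]
 [ 0.   -0.86 -0.5 ]]
```

View pics/s1.png

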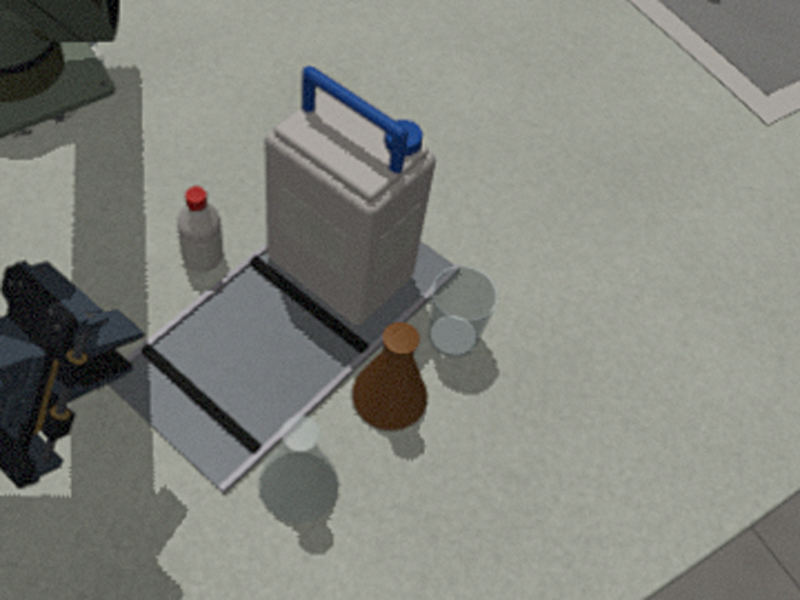

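The 60° tilt is reachable with the joints well inside their ranges. In this crop the handle ends are at (311,72) and (403,128), and nothing has moved. Next I'll untilt while rising and check the handle estimate against both cameras.

Call:
arm_command(
  deltas="0 -40 -20 -10 0 0 30; 0 -40 -20 -10 0 0 30; 0 -40 -20 -10 0 0 30; 0 -40 -20 -10 0 0 30; 0 -20 -10 -10 0 0 30",
)

```text
time_s: 3.15
ee_pos: [536.7, 8.2, 358.1]
ee_rot: [-170.6, -0.6, 17.2]
force: [-0.7, 0.7, -0.4]
gripper_width: 30.3
```

Call:
arm_command(
  deltas="0 0 0 -10 0 0 30; 0 0 0 0 0 0 30; 0 0 0 0 0 0 30",
)

```text
time_s: 3.52
ee_pos: [536.8, 6.9, 352.8]
ee_rot: [-180.0, -0.1, 17.2]
force: [0.2, -0.4, 0.3]
gripper_width: 29.9
```

```bash
python3 - <<'E'
from h import *
from scipy.optimize import least_squares
# handle ends' bar-axis pixels (full res): top view, scene view
def tri(a,b):
    o1,d1=ray("top",a);o2,d2=ray("scene",b)
    A=np.array([[d1@d1,-d1@d2],[d1@d2,-d2@d2]]);s=np.linalg.solve(A,[(o2-o1)@d1,(o2-o1)@d2])
    p,q=o1+d1*s[0],o2+d2*s[1];return (p+q)/2,np.linalg.norm(p-q)
T=lambda u,v:((u/3+210)*.64,(v/3+270)*.64)
S=lambda u,v:(u/2.2222+130,v/2.2222+60)
print(tri(T(160,190),S(310,76)),tri(T(160,190),S(402,130)))
print(tri(T(232,436),S(310,76)))
print("proj est in scene crop",(proj("scene",[482,205,259])-[130,60])*2.2222)
s=state();print(s["time_s"],s["ee_pos"].round(1),s["ee_rot"].round(1))
E
```

```text
(array([511.52985147, 179.69125945, 337.75451585]), np.float64(63.37990396390005)) (array([535.46738176, 224.54296802, 261.71997331]), np.float64(2.5220128874267327))
(array([429.37339369, 192.46475186, 253.13887405]), np.float64(3.10539079890895))
proj est in scene crop [349.68375967 102.14066779]
3.525 [536.8   6.9 352.8] [-1.80e+02 -1.00e-01  1.72e+01]
```

Both cameras agree: handle middle near (482,207,259), yaw about 17°. Moving above it and then descending with the fingers straddling it.

Call:
arm_command(
  deltas="2 -52 0 0 0 0 40; 2 -52 0 0 0 0 40; 2 -52 0 0 0 0 40; 1 -51 10 0 0 0 40; 0 0 0 0 0 0 40",
)

```text
time_s: 4.15
ee_pos: [482.4, 207.7, 340.3]
ee_rot: [-179.9, 0.2, 17.3]
force: [-0.6, -1.0, -0.1]
gripper_width: 39.9
```

```bash
python3 - <<'E'
from h import *
cv2.imwrite("pics/s2.png",cv2.resize(grab_frame("scene")[60:240,200:440,::-1],(800,600),interpolation=cv2.INTER_CUBIC))
s=state();print(s["time_s"],s["ee_pos"].round(1),s["ee_rot"].round(1),s["force"].round(1))
E
```

```text
4.2 [483.1 206.2 340.9] [1.80e+02 1.00e-01 1.72e+01] [ 1.2 -0.8 -0.3]
```

View pics/s2.png

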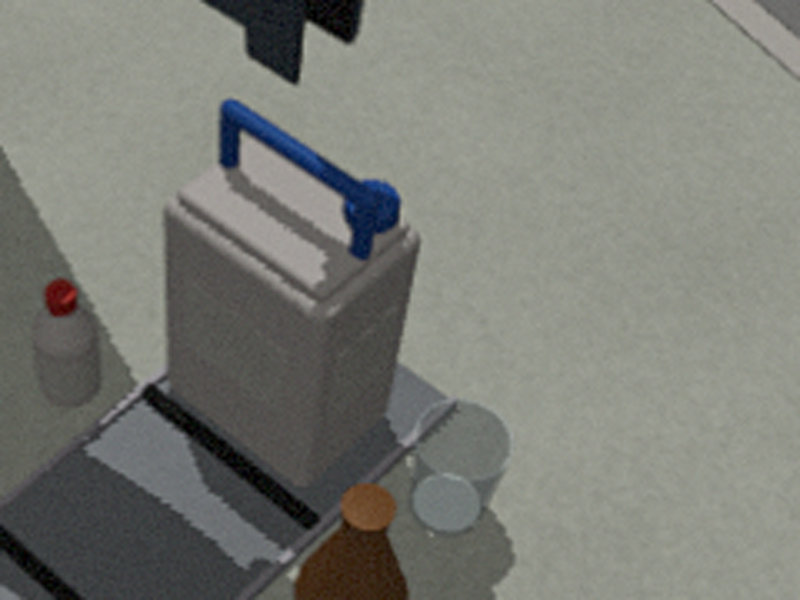

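The fingers (tips near (275,75) and (345,40)) sit over the middle of the handle, one ahead and one behind. Descending.

Call:
arm_command(
  deltas="0 0 40 0 0 0 40; 0 0 20 0 0 0 40; 0 0 15 0 0 0 40; 0 0 10 0 0 0 40; 0 0 8 0 0 0 40",
)

```text
time_s: 4.82
ee_pos: [483.5, 206.0, 248.8]
ee_rot: [180.0, -0.0, 17.1]
force: [0.9, 0.3, -0.7]
gripper_width: 40.4
```

Call:
arm_command(
  deltas="0 0 7 0 0 0 40; 0 0 0 0 0 0 40; 0 0 0 0 0 0 32; 0 0 0 0 0 0 26",
)

```text
time_s: 5.32
ee_pos: [483.1, 206.7, 242.3]
ee_rot: [180.0, -0.0, 17.2]
force: [-0.3, 0.0, -0.7]
gripper_width: 26.4
```

```bash
python3 - <<'E'
from h import *
cv2.imwrite("pics/s3.png",cv2.resize(grab_frame("scene")[60:240,200:440,::-1],(800,600),interpolation=cv2.INTER_CUBIC))
s=state();print(s["time_s"],s["ee_pos"].round(1),s["ee_rot"].round(1),s["force"].round(1))
E
```

```text
5.375 [483.1 206.6 242.2] [180.   -0.   17.2] [-0.2  0.3  0.7]
```

View pics/s3.png

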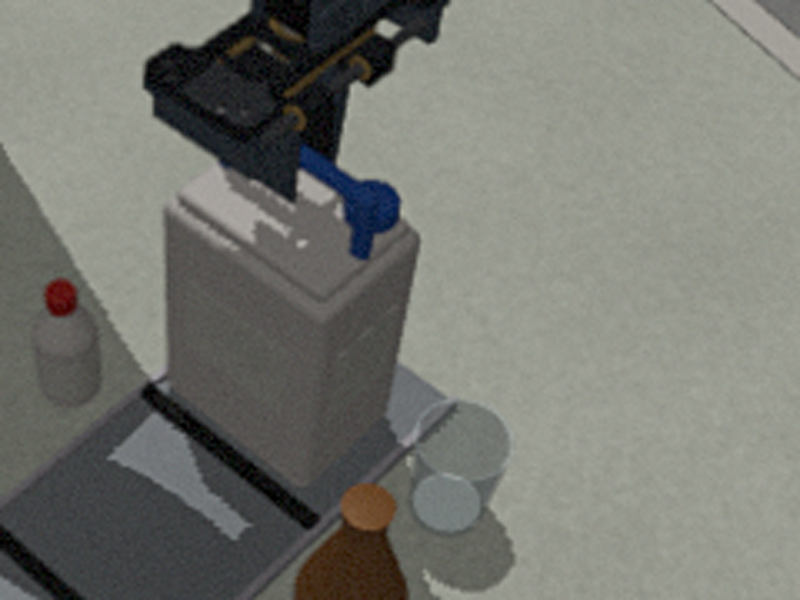

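The ahead finger (tip near (295,190)) is in front of the bar and the other is behind it, with no force. Working out the arc and its tool-frame steps.

```bash
cat > plan.py <<'E'
from h import *
# rack plane (y,z): bar path by canister angle; tool tilt phi; deltas per row in tool y,z, wx
def bar(th,g=6.,cap=17.):
    t=np.radians(th); u=np.array([-np.sin(t),np.cos(t)]); n=np.array([np.cos(t),np.sin(t)])
    f=10*np.tan(np.radians(min(th,60))); 
    if f<=g: F=np.array([g,4.])
    else: 
        s=10/np.cos(np.radians(min(th,60))); F=np.array([0,14.])-s*u
    return F+50*n+255*u
def tcp(th,phi,off):
    p=np.radians(phi); ty=np.array([-np.cos(p),-np.sin(p)]); tz=np.array([np.sin(p),-np.cos(p)])
    return bar(th)+17*tz+off*ty, ty,tz
if __name__=="__main__":
    ths=list(range(0,92,5)); prev=None
    for th in ths:
        phi=min(th,60); off=np.interp(th,[0,5,20,30,90],[0,3,3,-3,-3])
        P,ty,tz=tcp(th,phi,off)
        if prev is not None:
            d=(P-prev[0]); m=np.radians((phi+prev[3])/2); a=np.array([-np.cos(m),-np.sin(m)]); b=np.array([np.sin(m),-np.cos(m)])
            print(th,phi,"tcp",P.round(1),"dy %.1f dz %.1f w %.1f"%(d@a,d@b,phi-prev[3]))
        else: print(th,P.round(1))
        prev=(P,ty,tz,phi)
    s=state(); yw=np.radians(16.9); o=np.array([509.7,154.2]); r=s["ee_pos"][:2]-o
    print("now rack", r@[np.cos(yw),np.sin(yw)], r@[-np.sin(yw),np.cos(yw)], s["ee_pos"][2])
E
python3 plan.py
```

```text
0 [ 56. 242.]
5 5 tcp [ 32.1 245.2] dy 23.8 dz -4.2 w 5.0
10 10 tcp [ 11.  246.5] dy 20.8 dz -4.1 w 5.0
15 15 tcp [-10.2 246.1] dy 20.8 dz -4.1 w 5.0
20 20 tcp [-31.2 243.7] dy 20.8 dz -4.1 w 5.0
25 25 tcp [-49.3 240.8] dy 17.8 dz -4.2 w 5.0
30 30 tcp [-67.1 236.6] dy 17.8 dz -4.5 w 5.0
35 35 tcp [-86.1 229.4] dy 19.9 dz -4.1 w 5.0
40 40 tcp [-104.   220.4] dy 19.7 dz -3.8 w 5.0
45 45 tcp [-120.8  209.8] dy 19.6 dz -3.5 w 5.0
50 50 tcp [-136.3  197.6] dy 19.5 dz -3.2 w 5.0
55 55 tcp [-150.3  183.9] dy 19.3 dz -2.7 w 5.0
60 60 tcp [-162.3  168.9] dy 19.1 dz -2.1 w 5.0
65 60 tcp [-175.6  152.7] dy 20.7 dz -3.5 w 0.0
70 60 tcp [-187.5  135.5] dy 20.9 dz -1.6 w 0.0
75 60 tcp [-197.8  117.2] dy 21.0 dz 0.2 w 0.0
80 60 tcp [-206.5   98.1] dy 20.9 dz 2.0 w 0.0
85 60 tcp [-213.5   78.4] dy 20.6 dz 3.8 w 0.0
90 60 tcp [-218.8   58.1] dy 20.2 dz 5.6 w 0.0
now rack -10.235613756617111 57.92184791568438 242.22821567853788
```

Call:
arm_command(
  deltas="0 0 0 0 0 0 20; 0 3 0 0 0 0 20; 0 4 -0.8 1 0 0 20; 0 4 -0.8 1 0 0 20; 0 4 -0.8 1 0 0 20",
)

```text
time_s: 6.0
ee_pos: [487.5, 191.6, 244.1]
ee_rot: [-176.9, 0.0, 17.1]
force: [-0.3, -0.3, -1.1]
gripper_width: 20.0
```

Call:
arm_command(
  deltas="0 4.2 -0.8 1 0 0 20; 0 4.2 -0.8 1 0 0 20; 0 4.2 -0.8 1 0 0 20; 0 4.2 -0.8 1 0 0 20; 0 4.2 -0.8 1 0 0 20",
)

```text
time_s: 6.62
ee_pos: [493.7, 171.5, 246.3]
ee_rot: [-171.9, -0.0, 17.2]
force: [-0.4, 1.5, 0.7]
gripper_width: 19.9
```

Call:
arm_command(
  deltas="0 4.2 -0.8 1 0 0 20; 0 4.2 -0.8 1 0 0 20; 0 4.2 -0.8 1 0 0 20; 0 4.2 -0.8 1 0 0 20; 0 4.2 -0.8 1 0 0 20",
)

```text
time_s: 7.25
ee_pos: [500.0, 151.1, 246.5]
ee_rot: [-166.9, -0.0, 17.2]
force: [0.4, 0.8, -0.2]
gripper_width: 20.1
```

```bash
python3 plan.py | tail -1; python3 - <<'E'
from h import *
cv2.imwrite("pics/s4.png",cv2.resize(grab_frame("scene")[60:270,160:440,::-1],(800,600),interpolation=cv2.INTER_CUBIC))
s=state();print(s["time_s"],s["ee_pos"].round(1),s["ee_rot"].round(1),s["force"].round(1),s["gripper_width"])
E
```

```text
now rack -10.139104838288928 -0.16793411367573982 246.50959892428114
7.3 [500.3 150.3 246.3] [-167.     0.    17.1] [ 0.2 -0.7  0.5] 19.99761395473339
```

View pics/s4.png

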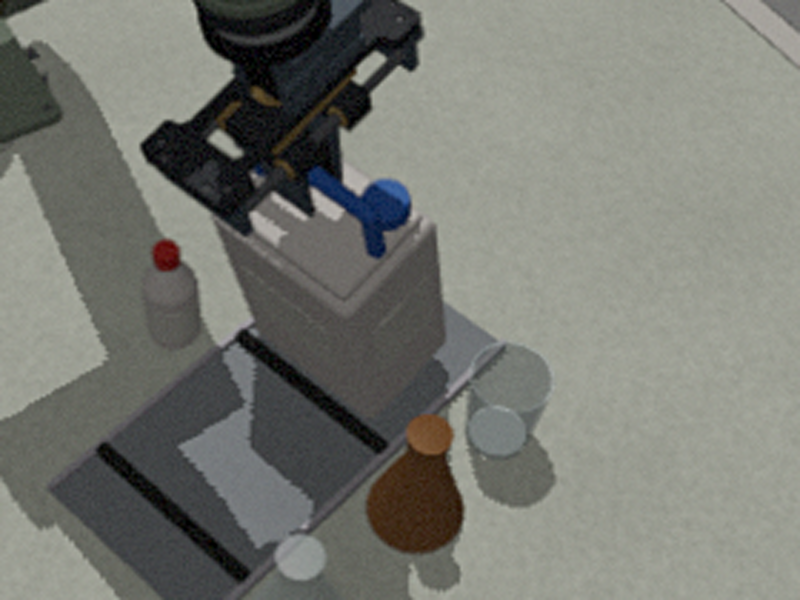

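The canister is tipped about 13° with its foot at the stop bar, and the bar (at (330,185)) is between the fingers. Forces are negligible, so I'll continue along the arc through balance.

Call:
arm_command(
  deltas="0 4.2 -0.8 1 0 0 20; 0 4.2 -0.8 1 0 0 20; 0 4.2 -0.8 1 0 0 20; 0 4.1 -0.8 1 0 0 20; 0 4.1 -0.8 1 0 0 20",
)

```text
time_s: 7.92
ee_pos: [506.3, 130.9, 245.0]
ee_rot: [-161.9, -0.0, 17.2]
force: [-0.6, 0.4, -0.2]
gripper_width: 20.2
```

Call:
arm_command(
  deltas="0 4.0 -0.8 1 0 0 20; 0 3.8 -0.8 1 0 0 20; 0 3.6 -0.8 1 0 0 20; 0 3.6 -0.8 1 0 0 20; 0 3.6 -0.8 1 0 0 20",
)

```text
time_s: 8.55
ee_pos: [511.8, 113.0, 242.4]
ee_rot: [-156.9, -0.0, 17.2]
force: [0.6, -0.0, -0.1]
gripper_width: 19.7
```

Call:
arm_command(
  deltas="0 3.6 -0.9 1 0 0 20; 0 3.6 -0.9 1 0 0 20; 0 3.6 -0.9 1 0 0 20; 0 3.6 -0.9 1 0 0 20; 0 3.6 -0.9 1 0 0 20",
)

```text
time_s: 9.18
ee_pos: [517.2, 95.5, 238.8]
ee_rot: [-151.9, 0.0, 17.2]
force: [0.2, 0.0, 0.3]
gripper_width: 20.3
```

Call:
arm_command(
  deltas="0 3.6 -0.9 1 0 0 20; 0 3.6 -0.9 1 0 0 20; 0 3.9 -0.8 1 0 0 20; 0 3.9 -0.8 1 0 0 20; 0 3.9 -0.8 1 0 0 20",
)

```text
time_s: 9.8
ee_pos: [522.7, 77.9, 233.0]
ee_rot: [-146.9, -0.0, 17.2]
force: [-1.0, -0.6, -0.4]
gripper_width: 20.1
```

```bash
python3 plan.py | tail -1; python3 - <<'E'
from h import *
cv2.imwrite("pics/s5.png",cv2.resize(grab_frame("scene")[60:270,160:440,::-1],(800,600),interpolation=cv2.INTER_CUBIC))
s=state();print(s["time_s"],s["ee_pos"].round(1),s["ee_rot"].round(1),s["force"].round(1),s["gripper_width"])
E
```

```text
now rack -9.773699075492264 -76.7740262173936 233.0087066188204
9.85 [522.8  77.2 232.4] [-146.9    0.    17.1] [ 0.6 -0.2 -0.9] 20.0385032421075
```

View pics/s5.png

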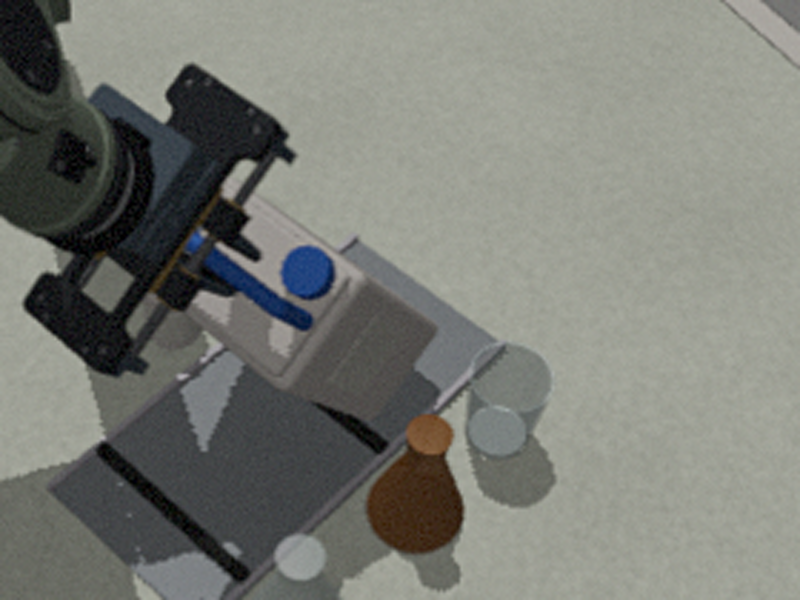

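The canister is at about 33°, past balance and resting on the ahead finger. The bar is still inside the jaws and the measured pose is on plan. Continuing to a 60° tilt.

Call:
arm_command(
  deltas="0 4 -0.8 1 0 0 20; 0 4 -0.8 1 0 0 20; 0 4 -0.8 1 0 0 20; 0 4 -0.8 1 0 0 20; 0 4 -0.8 1 0 0 20",
)

```text
time_s: 10.48
ee_pos: [528.2, 60.0, 224.7]
ee_rot: [-141.9, 0.0, 17.2]
force: [-0.4, -0.5, -0.4]
gripper_width: 20.0
```

Call:
arm_command(
  deltas="0 4 -0.7 1 0 0 20; 0 4 -0.7 1 0 0 20; 0 4 -0.7 1 0 0 20; 0 4 -0.7 1 0 0 20; 0 4 -0.7 1 0 0 20",
)

```text
time_s: 11.1
ee_pos: [533.3, 43.3, 214.5]
ee_rot: [-136.9, 0.0, 17.2]
force: [-0.1, 0.5, -1.5]
gripper_width: 20.3
```

Call:
arm_command(
  deltas="0 3.9 -0.7 1 0 0 20; 0 3.9 -0.7 1 0 0 20; 0 3.9 -0.7 1 0 0 20; 0 3.9 -0.7 1 0 0 20; 0 3.9 -0.7 1 0 0 20",
)

```text
time_s: 11.72
ee_pos: [538.2, 27.8, 203.2]
ee_rot: [-131.9, 0.0, 17.2]
force: [-0.1, -0.1, 0.3]
gripper_width: 19.7
```

Call:
arm_command(
  deltas="0 3.9 -0.6 1 0 0 20; 0 3.9 -0.6 1 0 0 20; 0 3.9 -0.6 1 0 0 20; 0 3.9 -0.6 1 0 0 20; 0 3.9 -0.6 1 0 0 20",
)

```text
time_s: 12.35
ee_pos: [542.5, 13.7, 190.2]
ee_rot: [-126.9, 0.0, 17.2]
force: [-0.0, 0.9, 0.2]
gripper_width: 19.9
```

Call:
arm_command(
  deltas="0 3.9 -0.5 1 0 0 20; 0 3.9 -0.5 1 0 0 20; 0 3.9 -0.5 1 0 0 20; 0 3.9 -0.5 1 0 0 20; 0 3.9 -0.5 1 0 0 20",
)

```text
time_s: 12.98
ee_pos: [546.4, 1.0, 175.7]
ee_rot: [-121.9, -0.0, 17.2]
force: [-0.4, -0.2, -0.9]
gripper_width: 19.8
```

```bash
python3 plan.py | tail -1; python3 - <<'E'
from h import *
cv2.imwrite("pics/s6.png",cv2.resize(grab_frame("scene")[90:300,160:440,::-1],(800,600),interpolation=cv2.INTER_CUBIC))
s=state();print(s["time_s"],s["ee_pos"].round(1),s["ee_rot"].round(1),s["force"].round(1),s["qpos"].round(0))
E
```

```text
now rack -9.386154642011611 -157.21687582224632 175.656906195174
13.025 [546.4   0.6 174.7] [-1.219e+02  1.000e-01  1.710e+01] [-0.  -0.1 -0.5] [-24.  37.  88.  40.  99.  39.]
```

View pics/s6.png

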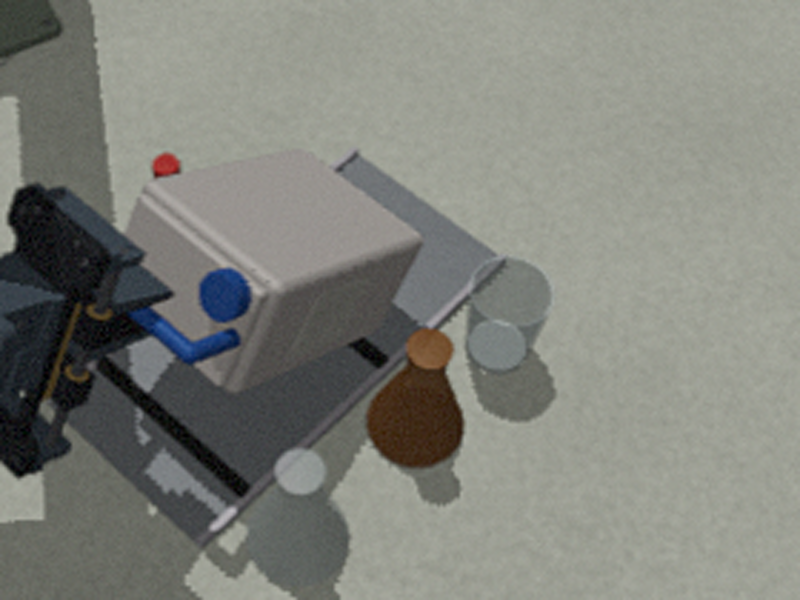

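At about 58° and on plan, with the bar cradled in the jaws and the foot at the stop bar. Now the tilt stays near 60° and I lower the canister, slower towards the end.

Call:
arm_command(
  deltas="0 3.8 -0.4 1 0 0 20; 0 3.8 -0.4 1 0 0 20; 0 4.1 -0.7 0 0 0 20; 0 4.1 -0.7 0 0 0 20; 0 4.1 -0.7 0 0 0 20",
)

```text
time_s: 13.65
ee_pos: [550.1, -11.0, 160.1]
ee_rot: [-120.0, -0.0, 17.2]
force: [0.2, 1.1, -1.4]
gripper_width: 20.2
```

Call:
arm_command(
  deltas="0 4.1 -0.7 0 0 0 20; 0 4.1 -0.7 0 0 0 20; 0 4.2 -0.3 0 0 0 20; 0 4.2 -0.3 0 0 0 20; 0 4.2 -0.3 0 0 0 20",
)

```text
time_s: 14.28
ee_pos: [553.8, -22.8, 143.1]
ee_rot: [-120.0, 0.0, 17.2]
force: [0.1, -0.5, -0.6]
gripper_width: 20.2
```

Call:
arm_command(
  deltas="0 4.2 -0.3 0 0 0 20; 0 4.2 -0.3 0 0 0 20; 0 4.2 0 0 0 0 20; 0 4.2 0 0 0 0 20; 0 4.2 0 0 0 0 20",
)

```text
time_s: 14.9
ee_pos: [557.1, -33.4, 125.2]
ee_rot: [-120.0, -0.0, 17.2]
force: [-0.2, -0.3, -0.8]
gripper_width: 19.9
```

Call:
arm_command(
  deltas="0 4.2 0 0 0 0 20; 0 4.2 0 0 0 0 20; 0 4.2 0.4 0 0 0 20; 0 4.2 0.4 0 0 0 20; 0 4.2 0.4 0 0 0 20",
)

```text
time_s: 15.52
ee_pos: [559.8, -42.4, 106.4]
ee_rot: [-120.0, -0.0, 17.2]
force: [-0.3, -0.6, -1.0]
gripper_width: 19.4
```

Call:
arm_command(
  deltas="0 4.1 0.4 0 0 0 20; 0 4.1 0.4 0 0 0 20; 0 3.5 0.6 0 0 0 20; 0 3.5 0.6 0 0 0 20; 0 3.5 0.6 0 0 0 20",
)

```text
time_s: 16.15
ee_pos: [561.9, -49.1, 89.0]
ee_rot: [-120.0, -0.0, 17.2]
force: [0.3, 0.1, -0.6]
gripper_width: 19.8
```

Call:
arm_command(
  deltas="0 3 0.6 0 0 0 20; 0 3 0.6 0 0 0 20; 0 3 0.6 0 0 0 20; 0 0 0 0 0 0 20",
)

```text
time_s: 16.65
ee_pos: [562.8, -51.9, 80.2]
ee_rot: [-120.0, 0.0, 17.2]
force: [0.4, 0.1, -1.6]
gripper_width: 20.0
```

```bash
python3 plan.py | tail -2; python3 - <<'E'
from h import *
cv2.imwrite("pics/s7.png",cv2.resize(grab_frame("scene")[150:300,130:330,::-1],(800,600),interpolation=cv2.INTER_CUBIC))
s=state();print(s["time_s"],s["ee_pos"].round(1),s["ee_rot"].round(1),s["force"].round(1))
E
```

```text
90 60 tcp [-218.8   58.1] dy 20.2 dz 5.6 w 0.0
now rack -9.157430407873726 -212.66261782024534 80.23663461254168
16.7 [562.8 -51.9  80.4] [-120.     0.    17.2] [ 0.7 -1.  -1.1]
```

View pics/s7.png

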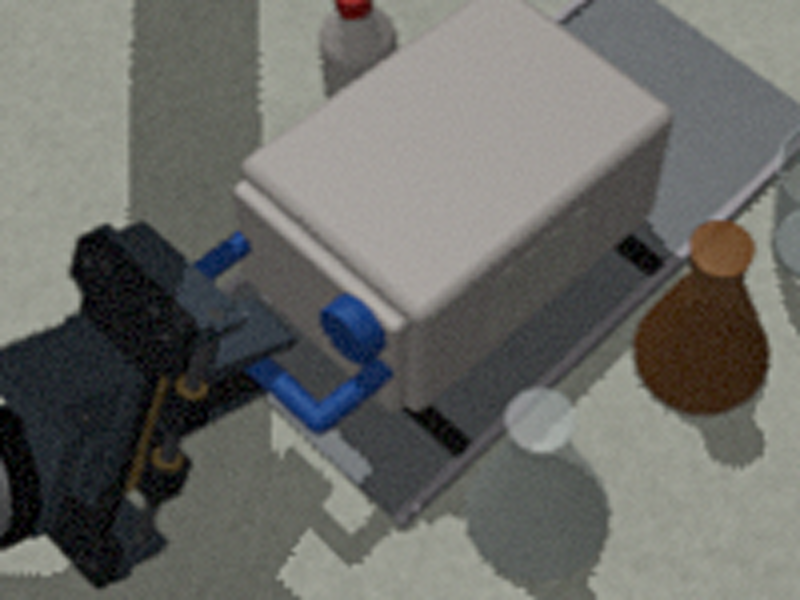

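The canister is about 5° from flat, with the bar in the jaws and the foot at the stop bar. Lowering the last stretch slowly, about 22 mm.

Call:
arm_command(
  deltas="0 2.4 0.5 0 0 0 20; 0 2.4 0.5 0 0 0 20; 0 2.4 0.5 0 0 0 20; 0 2.2 0.5 0 0 0 20; 0 2 0.5 0 0 0 20",
)

```text
time_s: 17.32
ee_pos: [563.8, -55.3, 69.2]
ee_rot: [-120.0, 0.0, 17.2]
force: [-0.0, 0.4, -0.3]
gripper_width: 20.2
```

Call:
arm_command(
  deltas="0 1.8 0.5 0 0 0 20; 0 1.8 0.5 0 0 0 20; 0 1.8 0.5 0 0 0 20; 0 1.8 0.5 0 0 0 20; 0 1.6 0.5 0 0 0 20",
)

```text
time_s: 17.95
ee_pos: [564.5, -57.4, 60.4]
ee_rot: [-120.0, 0.0, 17.2]
force: [-0.5, 0.4, -0.9]
gripper_width: 20.0
```

Call:
arm_command(
  deltas="0 1.5 0.4 0 0 0 20; 0 1.2 0.2 0 0 0 20; 0 0.8 0 0 0 0 20; 0 0 0 0 0 0 21; 0 0 0 0 0 0 22",
)

```text
time_s: 18.58
ee_pos: [564.8, -58.6, 57.2]
ee_rot: [-120.0, -0.0, 17.2]
force: [0.6, -0.2, 0.2]
gripper_width: 21.9
```

Call:
arm_command(
  deltas="0 0.5 0 0 0 0 23; 0 0.5 0 0 0 0 24; 0 0.5 0 0 0 0 25; 0 0.5 0 0 0 0 26; 0 0.5 0 0 0 0 27",
)

```text
time_s: 19.2
ee_pos: [565.2, -59.8, 55.0]
ee_rot: [-120.0, 0.0, 17.2]
force: [0.8, 0.4, 0.5]
gripper_width: 27.3
```

```bash
python3 plan.py | tail -1; python3 - <<'E'
from h import *
cv2.imwrite("pics/s8.png",cv2.resize(grab_frame("scene")[150:300,130:330,::-1],(800,600),interpolation=cv2.INTER_CUBIC))
s=state();print(s["time_s"],s["ee_pos"].round(1),s["ee_rot"].round(1),s["force"].round(1))
E
```

```text
now rack -9.113641498891191 -220.86220854800447 54.96299169032873
19.25 [565.2 -59.8  54.9] [-120.     0.    17.2] [ 0.9  0.7 -0.7]
```

View pics/s8.png

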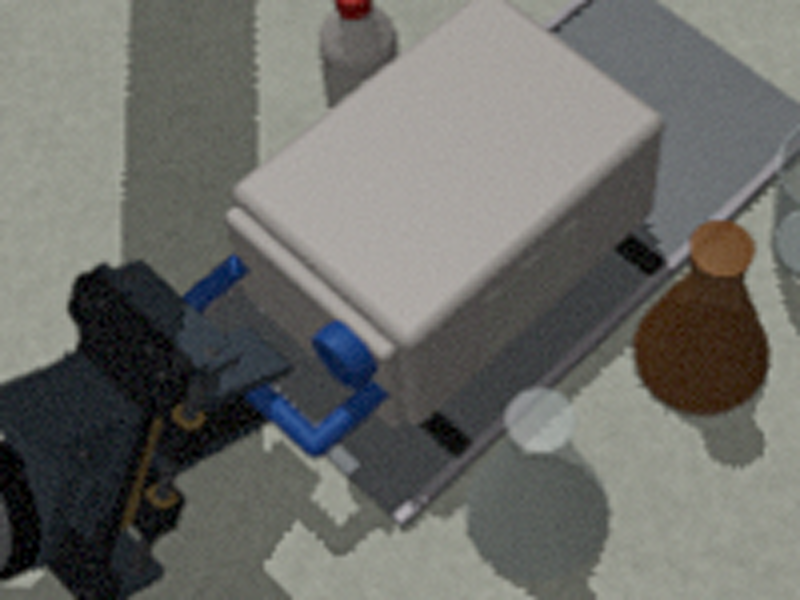

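The canister now looks flat on both bars. By the finger geometry the bar (expected centre z 64) is centred in a 27 mm gap, clear of both fingers, with no force. Withdrawing straight back along the tool.

Call:
arm_command(
  deltas="0 0 0 0 0 0 30; 0 0 -4 0 0 0 30; 0 0 -6 0 0 0 30; 0 0 -10 0 0 0 30; 0 0 -15 0 0 0 30",
)

```text
time_s: 19.88
ee_pos: [574.3, -89.4, 73.0]
ee_rot: [-120.0, 0.0, 17.2]
force: [0.4, -1.4, 0.5]
gripper_width: 30.0
```

Call:
arm_command(
  deltas="0 0 -25 0 0 0 30; 0 0 -35 0 0 0 30; 0 0 -45 0 0 0 30; 0 0 -45 0 0 0 30; 0 -20 -30 0 0 0 30",
)

```text
time_s: 20.5
ee_pos: [617.1, -230.8, 179.8]
ee_rot: [-120.0, 0.1, 17.1]
force: [0.7, 0.3, -0.7]
gripper_width: 30.2
```

Call:
arm_command(
  deltas="-20 0 -40 0 0 0 30; -40 0 -40 0 0 0 30; -30 0 -20 0 0 0 30; 0 0 0 0 0 0 30; 0 0 0 0 0 0 30",
)

```text
time_s: 21.12
ee_pos: [556.9, -337.5, 229.8]
ee_rot: [-120.0, -0.0, 17.1]
force: [-0.2, 1.1, -0.5]
gripper_width: 30.0
```

```bash
python3 - <<'E'
from h import *
a=grab_frame("scene")[110:310,150:390,::-1];b=grab_frame("top")[150:310,110:340,::-1]
im=np.vstack([cv2.resize(a,(400,333)),]);r=cv2.resize(b,(400,278))
cv2.imwrite("pics/f.png",np.hstack([cv2.resize(a,(400,334),interpolation=cv2.INTER_CUBIC),cv2.copyMakeBorder(cv2.resize(b,(400,278),interpolation=cv2.INTER_CUBIC),0,56,0,0,cv2.BORDER_CONSTANT)]))
s=state();print(s["time_s"],s["ee_pos"].round(1),s["force"].round(1))
y=np.radians(16.9);o=np.array([509.7,154.2]);ex=np.array([np.cos(y),np.sin(y)]);ey=np.array([-np.sin(y),np.cos(y)])
P=lambda x,yy,z:np.r_[o+x*ex+yy*ey,z]
for n,k,off in(("scene",400/240,(150,110)),("top",400/230,(110,150))):
    for s_ in(10,20):print(n,"s",s_,[((proj(n,P(*p))-off)*k).round(0).tolist() for p in((45,s_-255,64),(-65,s_-255,64),(-80,s_,114),(60,s_,114))])
E
```

```text
21.225 [ 557.3 -336.5  229.5] [0.  0.3 0.1]
scene s 10 [[91.0, 258.0], [33.0, 203.0], [163.0, 62.0], [240.0, 119.0]]
scene s 20 [[96.0, 253.0], [39.0, 198.0], [168.0, 58.0], [245.0, 115.0]]
top s 10 [[323.0, 70.0], [347.0, 140.0], [180.0, 203.0], [151.0, 105.0]]
top s 20 [[316.0, 72.0], [340.0, 142.0], [173.0, 205.0], [144.0, 108.0]]
```

View pics/f.png

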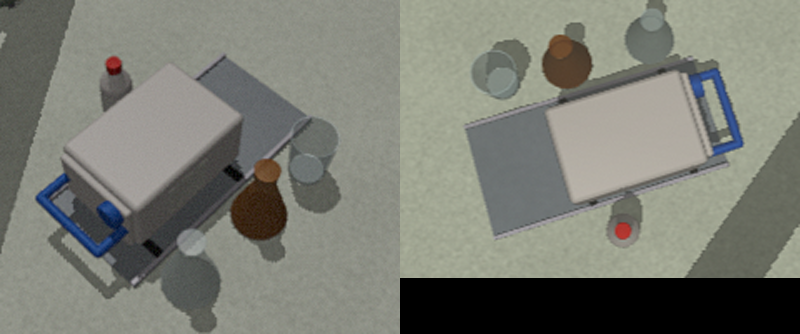

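The top view shows the foot corners at (147,107) and (174,202), and the scene view shows the handle corner at (100,250). Both fit a canister lying flat (handle z about 64) with its foot roughly 18 mm behind the stop's back edge. The bystanders haven't moved and the arm is clear, so I'm handing it in.

```bash
python3 -c "
from workcell import *
print(job_done())"
```

```text
the job is handed in; nothing more can be done
None
```

The canister now lies on its front side across both black bars, and I handed the job in at about 21 s of the 61 s allowed. I straddled the handle with the fingers about 20 mm apart, pushed it past balance from behind, then let it down on the ahead finger. At the end I opened the jaws slightly and backed straight off.

- **Forces:** the readings stayed within sensor noise, under 2 N, and the measured path kept within a few mm of plan. There was no sign of a drop or a squeeze.
- **Final pose:** the last pictures from both cameras fit a canister lying flat, with the handle about 64 mm above the bench.
- **Bystanders:** the flasks, beaker and bottle look unmoved in the last pictures, and the robot is well clear.
- **Foot position:** the foot crept back as it rode onto the bar, and now sits about 15 to 20 mm behind the stop bar's back edge. The two views differ by a few mm on this, and I left it rather than shove the canister forward.

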